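# Trip test of a laboratory supply box

## Task

A jar has been left in front of the trip lever of the bench supply box: first stand it upright in the empty spill tray. Then press the test button under the clear visor so that the lever drops, and lift the lever back up until it catches and stays up by itself. Leave the vial rack, the tall bottle and the carton where they are.

Things in the scene. Friction and masses are not known exactly. Their poses are not given: they have to be found in the camera images.
- supply_box: Cream box fixed to the bench: 214 mm deep (x), 240 wide (y), 155 high. Origin: centre of its underside. Its front (own -x) faces roughly the robot: a wall 40 mm high, then a grey panel 200 mm long sloping up and away at 35 deg (outward normal (-0.574, 0, 0.819) in the box's frame), then a flat top 50 mm deep. On the panel: test button (own y +55 mm), trip lever (own y -55 mm).
- visor_edge (a point): Middle of the lower edge, underside, of the clear visor over the button: a plate 72 mm wide, 3 mm thick, parallel to the panel and 74 mm off it, from 21 to 86 mm up the slope from the button's axis, on two clear side walls at its upper end. It bars the way straight down: reach the button along the panel's normal, tool tilted some 35 deg. Axes as the box's.
- button_top (a point): Centre of the outer face of the black round test button, 34 mm across, standing 20 mm out of the panel. Its z axis is the panel's outward normal, its x axis points up the slope, its y axis is the box's y. The button is pushed in along -z.
- test_button (a joint): Travel of the test button: 0 out, 0.008 m fully in. It springs back; fully in takes about 4.5 N; the lever is let go at about 4 to 6 mm. It also moves in by itself and snaps out as the lever is lifted past the catch.
- trip_lever (a joint): 0 at the upper stop (straight up), about 0.14 rad resting on its catch (as at the start), 1.57 when dropped (pointing level to the box's front, own -x). A spring drives it down; it stays up only on the catch, which takes it once it is lifted to below 0.1 rad with the button free (lift it to the upper stop to be sure). Lifting takes 2 to 5 N at the knob.
- lever_knob (a point): Centre of the lever's black cross knob: a cylinder of 26 mm diameter and 34 mm length lying along the box's y, pinched on its two flat ends. It moves with the lever on a circle of radius 105 mm about lever_hinge, in the box's own x-z plane; the steel shaft of the lever is 11 mm thick.
- lever_hinge (a point): Point on the lever's hinge axis (along the box's y) in the lever's middle plane, fixed on the box. Axes as the box's.
- jar_mid (a point): Centre (half-way up) of the closed glass jar, 58 mm diameter, 125 mm tall with its white cap, 0.2 to 0.45 kg, straight sides up to 95 mm, paper label. It stands on the bench just in front of the box's front wall, where it stops the lever from dropping fully.
- spill_tray_in (a point): Centre of the inner floor (4 mm above the bench) of the empty stainless spill tray: 160 mm (its x) by 140 mm (its y) outside, 28 mm high, walls 4 mm, fixed to the bench, to the left or right of the box.
- rack_mid (a point): Centre of a white vial rack with 12 small vials, 100 x 80 mm, 63 mm high, standing on the bench on the other side of the box from the tray. Not to be moved.
- tall_bottle_mid (a point): Centre of a tall amber bottle with a narrow neck, 72 mm diameter, 190 mm tall, at the right behind. Not to be moved.
- carton_mid (a point): Centre of a cardboard carton, 130 x 110 x 100 mm high, at the left behind. Not to be moved.

How it is judged:
By the outcome, as a careful person would: the job done as asked, in the order asked, and still so for the second after the job is handed in, with the robot touching nothing.
It also fails if it takes over 72 s, if anything falls off the work surface, if the arm or the gripper's body presses on something with over 40 N, if the wrist force passes 120 N, or if a joint passes its speed limit or range.

## Robot

A 6-joint arm with a two-finger parallel gripper is mounted at the origin on the work surface. World frame = base frame: x ahead of the robot, y to its left, z up, the work surface at z = 0. Lengths are in m, angles in degrees, forces in N, time in s.
With the tool pointing down it reaches from about 0.35 to 0.975 m from the base axis. Payload 17.4 kg.
Tool frame: the origin (TCP) lies at the very end of the fingers, on their centre line; the grasp point (between the pads) lies 19 mm behind it; y points along the fingers, z is the direction in which the jaws open and shut, and the axes are right-handed (so a half turn about y gives the same grasp; the last joint's range is limited). The gripper opens to 85 mm and grips with 20 to 120 N. Pads are 22 mm wide; open, the fingers measure 114 mm over their backs; the gripper's body (76 mm by 85 mm) begins 54 mm behind the grasp point. The pads swing forward as they close: fully open they stand 13 mm farther back than shut.
Start: joints at [-77.567, 6.646, 82.598, -0, 90.757, -2.166], TCP at [0.17, -0.653, 0.231] pointing down, gripper open.
Joint ranges: [-162.19, 162.19], [-47.58, 125.68], [4.15, 143.07], [-65.23, 245.23], [0.69, 171.88], [-170.13, 170.13]. Speed limits (degrees/s): [108.29, 108.29, 127.2, 180, 180, 180].

## Interface

Orientations are given as a 3x3 rotation matrix whose columns are the frame's x, y, z axes.
In Python, from cell import status, optics, arm, finder gives the robot as it stands. The module is installed in compiled form; this text tells all that it offers.
- The arm moves only by the tool jog_arm, never from a script. Its argument "rows" is a list of rows, each a list of 3 entries, a list of its own where there are three numbers: the shift along the tool's x, y, z in cm, then the turn about the tool's y in degrees, then the opening, from -1 (shut) to 1 (fully open), so that 0 is half open. In form: [[[x, y, z], twist, gripper], ...]. A call has 1 to 5 rows; each row shifts and turns the commanded pose from where the row before left it, along the tool's axes as they then stand; what a row does not reach is not made up. A row lasts 1/10 s, in which the tool goes at most 50 mm and 8.59 degrees, less where a joint would pass 70% of its speed; a pose out of reach is approached as far as the arm can. A call is refused whole if a number of a shift passes 5 or a number of a turn 8.59, either way. A call with a gripper value outside its range is refused whole. The fingers move at their own pace and stop on an object; "newtons" is the grip in N (left out, the last holds). Time passes only in rows, so rows that do not move let the fingers close. It gives the time, the measured TCP pose, the force and the opening at its end, in the units of the state.
- status.state(): the state, without advancing time (a new reading comes with each control period).
- optics.get_image(name): name is "side" or "top"; returns the picture (384x512x3 uint8, red, green, blue); there is no depth.
- optics.get_calibration(name): a dict with "K" (3x3 intrinsics, pixels), "dist_coeffs" ([k1, k2, p1, p2, k3] as OpenCV has them; the pictures are not rectified), "R" (3x3) and "t" (3): a world point X has camera coordinates R X + t. Camera axes: x right, y down, z forward; pixel columns grow to the right and rows downward; lengths in m; the calibration is good to about 2 mm. A picture is of the moment at which its call begins. get_calibration takes no time and is no camera call.
- arm.close_job(): hands the job in, once; it reports no verdict.
Trained networks look in the newest picture that a camera, given by its name, has taken for a name from the list of things; names that differ only in an ending like _2 or _b are one class to them, and where a whole thing is asked for, a point or a joint stands for the part that bears it (a point fixed in the world has none). Each returns a list of dicts, best first, with "confidence" (0 to 1); they miss things now and then, are a little off and sometimes report something else, mostly with a low value. They report only what shows in the picture. A call takes as long as a camera call.
- finder.trace(camera, target): "pixels" (384x512 bool, what is visible of it) and "position" ([column, row] in pixels, amid what is visible of it).
The state is a dict: "t": time; "joints": joint angles; "joint_vel": joint speeds; "tau": joint torques, N m; "tool_pos": TCP position; "ee_rot": TCP orientation; "force": force on the tool from outside, world axes, zero at the start; "wrist_torque": the same for the moment, N m; "gripper_width": finger opening in m.
Only numpy, scipy, OpenCV 4.12 (cv2) and the standard library are available. Lean on these libraries where they do the work, as an engineer would, in place of code of your own. Each camera call takes 0.05 s, during which the arm holds its last target. There are 200 camera calls.

## Working session

There is one attempt and no reset: what is moved stays moved. The work goes in short steps, Python scripts to look and compute and a tool call to move; the robot and the scene stay as the last step left them, time stands still between calls to the robot, and variables do not carry over. Pictures are saved under pics/ and viewed, on a budget of 10 in all, crops included, one or two more only if the job needs it, and the job is handed in when it is done.

Besides the shell and the picture viewer there is one more tool, called after "Emit:" as name(argument=value, ...), one argument or row to a line, values as JSON. jog_arm: Moves the arm, as the interface text tells. Its arguments: {"type":"object","properties":{"rows":{"type":"array"},"newtons":{"type":"number"}},"required":["rows"]}

```bash
mkdir -p pics; cat > h.py <<'E'
import numpy as np, cv2
from cell import status, optics, arm, finder
def cal(n):
    c=optics.get_calibration(n); return [np.array(c[k],float) for k in("K","dist_coeffs","R","t")]
def ray(n,p):
    K,d,R,t=cal(n); u=cv2.undistortPoints(np.array([[p]],float),K,d)[0,0]
    return -R.T@t.ravel(), R.T@np.array([u[0],u[1],1])
def onz(n,p,z):
    o,v=ray(n,p); return o+v*(z-o[2])/v[2]
def tri(p1,p2):
    o1,v1=ray("top",p1);o2,v2=ray("side",p2)
    A=np.c_[v1,-v2]; s=np.linalg.lstsq(A,o2-o1,rcond=None)[0]
    a=o1+s[0]*v1;b=o2+s[1]*v2; return (a+b)/2,np.linalg.norm(a-b)
def proj(n,X):
    K,d,R,t=cal(n); return cv2.projectPoints(np.atleast_2d(np.array(X,float)),cv2.Rodrigues(R)[0],t,K,d)[0][:,0]
def snap(n,f): 
    im=optics.get_image(n); cv2.imwrite(f"pics/{f}.png",im[:,:,::-1]); return im
E
python3 - <<'E'
from h import *
np.set_printoptions(precision=4,suppress=True)
a=snap("top","a_top");b=snap("side","a_side")
for n in("top","side"):
    o,v=ray(n,(256,192));print(n,o,v)
names=["supply_box","visor_edge","button_top","lever_knob","lever_hinge","jar_mid","spill_tray_in","rack_mid","tall_bottle_mid","carton_mid"]
P={}
for m in names:
    for n in("top","side"):
        r=finder.trace(n,m)
        if r:
            P[m,n]=r[0]["position"];print(m,n,np.round(r[0]["position"],1),round(r[0]["confidence"],2),r[0]["pixels"].sum(),len(r), onz(n,r[0]["position"],0))
            np.save(f"m_{m}_{n}.npy",r[0]["pixels"])
    if (m,"top")in P and (m,"side") in P: print("   tri",tri(P[m,"top"],P[m,"side"]))
s=status.state();print(s["t"],s["tool_pos"],s["ee_rot"],s["gripper_width"])
E
```

```text
top [0.5052 0.0022 1.3331] [ 0.0529 -0.0175 -0.9987]
side [0.1226 0.6981 1.011 ] [ 0.3548 -0.6003 -0.7168]
supply_box top [254.4 159.8] 0.61 6408 1 [ 0.6789 -0.016   0.    ]
supply_box side [223.2 198.2] 0.59 6575 1 [ 0.7021 -0.0626  0.    ]
   tri (array([ 0.6692, -0.0162,  0.0606]), np.float64(0.004041807701399873))
visor_edge top [255.6 163.6] 0.75 6356 1 [ 0.6667 -0.0198  0.    ]
visor_edge side [223.5 199.6] 0.63 6584 1 [ 0.6975 -0.0578  0.    ]
   tri (array([ 0.6626, -0.0172,  0.0562]), np.float64(0.006433856185046759))
button_top top [255.2 160.3] 0.65 6454 2 [ 0.6773 -0.0185  0.    ]
lever_knob top [277.3 172. ] 0.6 129 1 [ 0.6399 -0.0891  0.    ]
lever_knob side [244.6 161.5] 0.57 128 1 [ 0.7431 -0.2617  0.    ]
   tri (array([ 0.621 , -0.075 ,  0.1972]), np.float64(0.002394559504068684))
lever_hinge top [256.5 160.3] 0.8 6351 1 [ 0.6773 -0.0227  0.    ]
lever_hinge side [224.8 200.7] 0.6 6497 1 [ 0.6908 -0.056   0.    ]
   tri (array([ 0.6695, -0.0233,  0.0423]), np.float64(0.0053712725280188))
jar_mid top [271.9 218.3] 0.79 361 1 [ 0.4925 -0.0717  0.    ]
jar_mid side [27
[... 399 characters left out ...]
    ]
rack_mid side [207.2 331.7] 0.81 1325 2 [0.4615 0.3578 0.    ]
   tri (array([0.453 , 0.3656, 0.024 ]), np.float64(0.0011382226855558952))
tall_bottle_mid top [373.7 165.4] 0.94 716 2 [ 0.6624 -0.401   0.    ]
tall_bottle_mid side [280.  134.5] 0.95 709 1 [ 0.7121 -0.4787  0.    ]
   tri (array([ 0.6543, -0.3709,  0.0942]), np.float64(0.00675987858339382))
carton_mid top [128.8 153.6] 0.77 2004 1 [0.699  0.3895 0.    ]
carton_mid side [141.1 281.3] 0.68 2797 3 [0.7134 0.3372 0.    ]
   tri (array([0.6822, 0.3648, 0.067 ]), np.float64(0.016839630321878192))
1.1 [ 0.1701 -0.6532  0.2313] [[-0.9677 -0.      0.252 ]
 [-0.252  -0.     -0.9677]
 [ 0.     -1.     -0.    ]] 0.08531007260171987
```

```bash
python3 - <<'E'
import cv2,numpy as np
a=cv2.imread("pics/a_top.png")[110:290,100:420];b=cv2.imread("pics/a_side.png")[100:350,100:400]
cv2.imwrite("pics/b1.png",cv2.resize(a,None,fx=2.5,fy=2.5,interpolation=cv2.INTER_CUBIC))
cv2.imwrite("pics/b2.png",cv2.resize(b,None,fx=2.4,fy=2.4,interpolation=cv2.INTER_CUBIC))
E
```

```text
(no output)
```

View pics/b1.png

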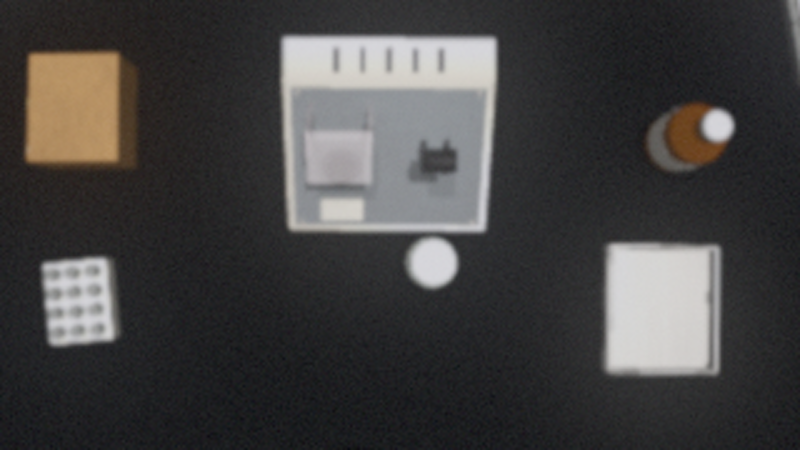

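View pics/b2.png

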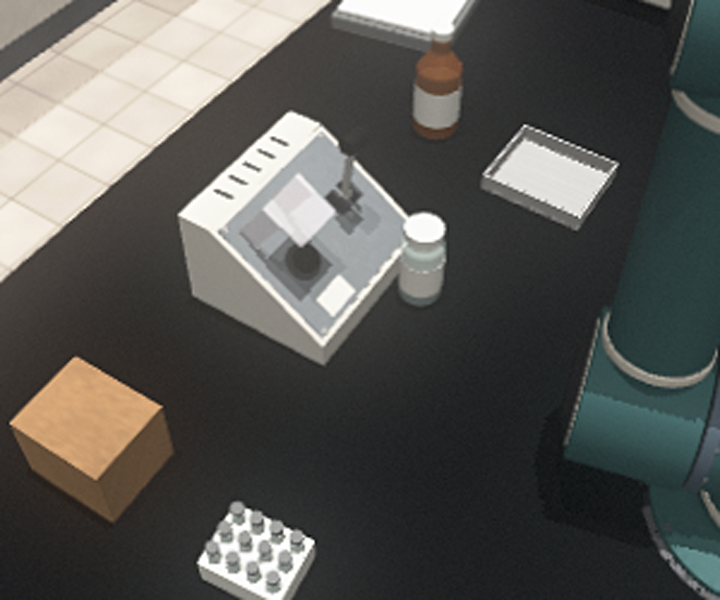

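Top view: box with visor/button on the left, lever on the right, jar cap at (273,215), tray at right (~(365,233)), rack and carton left, bottle right behind. Side view agrees: button (226,209), jar cap (277,195). The layout is as described, with the lever up.

```bash
cat > fit.py <<'E'
from h import *
from scipy.optimize import least_squares
np.set_printoptions(precision=4,suppress=True)
def T(p,X):
    c,s=np.cos(p[2]),np.sin(p[2]); X=np.atleast_2d(X)
    return np.c_[p[0]+c*X[:,0]-s*X[:,1],p[1]+s*X[:,0]+c*X[:,1],X[:,2]]
f=.107;w=.12
top=[((289,231),(-f,w,.04)),((485,231),(-f,-w,.04)),((282,37),(f,w,.155)),((496,37),(f,-w,.155))]
side=[((323,363),(-f,w,0)),((180,215),(f,w,.155)),((195,295),(f,w,0)),((292,112),(f,-w,.155)),((320,124),(.0568,-w,.155))]
tp=np.array([t[0] for t in top])/2.5+[100,110];tX=np.array([t[1] for t in top])
sp=np.array([t[0] for t in side])/2.4+[100,100];sX=np.array([t[1] for t in side])
r=lambda p:np.r_[(proj("top",T(p,tX))-tp).ravel(),(proj("side",T(p,sX))-sp).ravel()]
q=least_squares(r,[.67,-.02,0],loss="soft_l1")
p=q.x;print("box",p,np.degrees(p[2]));print(r(p).reshape(-1,2))
def panel(s,y,h): # s along slope from front edge
    c,si=np.cos(np.radians(35)),np.sin(np.radians(35)); return (-f+s*c-h*si,y,.04+s*si+h*c)
if __name__=="__main__":
    for s in(.06,.07,.08,.09,.1):
        print(s,"btn side",proj("side",T(p,panel(s,.055,.02)))[0],"visor low top",proj("top",T(p,[panel(s+.021,.055+d,.074) for d in(-.036,.036)])).ravel(),"side",proj("side",T(p,[panel(s+.021,.055+d,.074) for d in(-.036,.036)])).ravel())
    print("obs btn",np.array([303,262])/2.4+100,"visor top",np.array([[372,187],[305,185]])/2.5+[100,110],"visor side",np.array([[337,217],[303,245]])/2.4+100)
    k=tri((277.3,172),(244.6,161.5))[0];d=k-[p[0],p[1],0];c,s=np.cos(p[2]),np.sin(p[2])
    kb=np.array([c*d[0]+s*d[1],-s*d[0]+c*d[1],d[2]]);h=kb+[.105*np.sin(.14),0,-.105*np.cos(.14)]
    print("knob own",kb,"hinge own",h)
    # lever base check
    print("jar cap top",tri((272.8,214.8),(276.7,195)), onz("top",(272.8,214.8),.125),onz("side",(276.7,195),.125))
    tr=[onz("top",np.array(u)/2.5+[100,110],.028) for u in((605,243),(719,244),(719,375),(606,374))];print("tray",np.array(tr),np.mean(tr,0))
    for n in("top","side"):
        m=np.load(f"m_lever_knob_{n}.npy");y,x=np.nonzero(m);print("knob mask",n,x.min(),x.max(),y.min(),y.max())
E
python3 fit.py
```

```text
box [ 0.6493 -0.0174 -0.0015] -0.08402670869274032
[[ 0.3604 -0.3537]
 [-0.1603 -0.0814]
 [ 0.7472  0.8466]
 [-0.5725  1.1943]
 [ 0.5816  0.7255]
 [-0.6803 -0.3605]
 [-0.8809 -0.1676]
 [-0.696  -0.7393]
 [ 0.1787 -0.4417]]
0.06 btn side [236.1906 213.8591] visor low top [248.7898 192.6329 223.3342 192.5389] side [246.53  195.475 232.867 210.846]
0.07 btn side [233.8925 211.4939] visor low top [248.8011 189.6218 223.2332 189.5287] side [244.1956 193.043  230.4326 208.3399]
0.08 btn side [231.5903 209.1237] visor low top [248.8126 186.584  223.1317 186.4918] side [241.8569 190.6064 227.9937 205.8285]
0.09 btn side [229.284  206.7488] visor low top [248.8241 183.5193 223.0295 183.428 ] side [239.514  188.1651 225.5505 203.312 ]
0.1 btn side [226.9738 204.3692] visor low top [248.8358 180.4273 222.9267 180.3371] side [237.1669 185.7194 223.103  200.7903]
obs btn [226.25   209.1667] visor top [[248.8 184.8]
 [222.  184. ]] visor side [[240.4167 190.4167]
 [226.25   202.0833]]
knob own [-0.0282 -0.0577  0.1972] hinge own [-0.0136 -0.0577  0.0932]
jar cap top (array([ 0.5029, -0.0679,  0.1237]), np.float64(0.001834589420999601)) [ 0.5037 -0.0673  0.125 ] [ 0.5016 -0.0672  0.125 ]
tray [[ 0.5273 -0.2894  0.028 ]
 [ 0.526  -0.4349  0.028 ]
 [ 0.3619 -0.4333  0.028 ]
 [ 0.3644 -0.2897  0.028 ]] [ 0.4449 -0.3618  0.028 ]
knob mask top 270 283 169 178
knob mask side 242 252 153 181
```

Emit:
jog_arm(
  rows=[
    [[0,0,0],7.3,1],
    [[0,0,0],7.3,1],
    [[-2.2,0,-3.9],0,1],
    [[-2.2,0,-3.9],0,1],
    [[-2.2,0,-3.9],0,1],
  ],
  newtons=30,
)

```text
t: 1.6
tool_pos: [0.2365, -0.5349, 0.231]
ee_rot: [[-1.0, 0.0, -0.001], [0.001, 0.0, -1.0], [-0.0, -1.0, -0.0]]
force: [1.1, 0.2, 0.9]
gripper_width: 0.0853
```

Emit:
jog_arm(
  rows=[
    [[-2.2,0,-3.9],0,1],
    [[-2.2,0,-3.9],0,1],
    [[-2.2,0,-3.9],0,1],
    [[-2.2,0,-3.9],0,1],
    [[-2.2,0,-3.9],0,1],
  ],
)

```text
t: 2.1
tool_pos: [0.3466, -0.3396, 0.2315]
ee_rot: [[-1.0, 0.0, -0.0], [0.0, -0.0, -1.0], [-0.0, -1.0, 0.0]]
force: [0.5, -1.4, -0.6]
gripper_width: 0.0853
```

Emit:
jog_arm(
  rows=[
    [[-2.2,0,-3.9],0,1],
    [[-2.2,0,-3.9],0,1],
    [[-2.2,0,-3.9],0,1],
    [[-2.2,0,-3.9],0,1],
    [[0,0,0],0,1],
  ],
)

```text
t: 2.6
tool_pos: [0.4358, -0.1814, 0.2315]
ee_rot: [[-1.0, 0.001, 0.005], [-0.005, 0.001, -1.0], [-0.001, -1.0, -0.001]]
force: [-0.9, 0.1, 0.4]
gripper_width: 0.0852
```

Emit:
jog_arm(
  rows=[
    [[-2.2,0,-3.8],0,1],
    [[-2.2,0,-3.8],0,1],
    [[-2.3,0,-3.7],0,1],
    [[0,0,0],0,1],
    [[0,2,0],0,1],
  ],
)

```text
t: 3.1
tool_pos: [0.5022, -0.072, 0.2132]
ee_rot: [[-1.0, 0.003, 0.002], [-0.002, -0.001, -1.0], [-0.003, -1.0, 0.001]]
force: [0.4, 0.3, -0.7]
gripper_width: 0.0856
```

```bash
python3 - <<'E'
from h import *
a=snap("top","c_top")[170:270,220:330]
b=snap("side","c_side")[110:260,190:340]
a=cv2.resize(a,(440,400),interpolation=2);b=cv2.resize(b,(350,350),interpolation=2)
o=np.zeros((400,790,3),np.uint8);o[:,:440]=a;o[:350,440:]=b
cv2.imwrite("pics/c.png",o[:,:,::-1]);print(status.state()["tool_pos"],proj("top",[status.state()["tool_pos"]]))
E
```

```text
[ 0.50026756 -0.07256025  0.20918202] [[276.56095836 216.14500295]]
```

View pics/c.png

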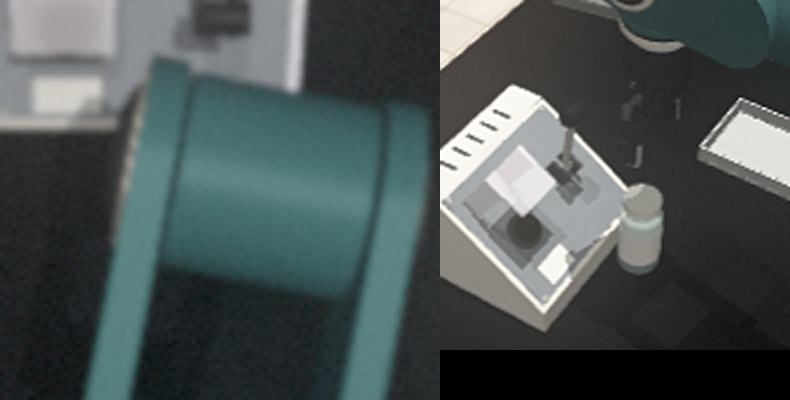

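The side view shows the dark fingers (around crop (650,130)) above the jar, and the arm blocks the top view. I'm lowering onto the jar and gripping.

Emit:
jog_arm(
  rows=[
    [[-0.3,2,-0.5],0,1],
    [[0,4,0],0,1],
    [[0,4,0],0,1],
    [[0,3,0],0,1],
    [[0,1.7,0],0,1],
  ],
)

```text
t: 3.7
tool_pos: [0.503, -0.068, 0.0623]
ee_rot: [[-1.0, -0.002, -0.001], [0.001, 0.0, -1.0], [0.002, -1.0, -0.0]]
force: [0.7, 0.8, -0.9]
gripper_width: 0.0851
```

Emit:
jog_arm(
  rows=[
    [[0,0,0],0,1],
    [[0,0,0],0,-1],
    [[0,0,0],0,-1],
    [[0,0,0],0,-1],
    [[0,0,0],0,-1],
  ],
  newtons=35,
)

```text
t: 4.2
tool_pos: [0.505, -0.0677, 0.0663]
ee_rot: [[-1.0, 0.003, -0.0], [0.0, -0.001, -1.0], [-0.003, -1.0, 0.001]]
force: [-1.5, -1.9, 7.2]
gripper_width: 0.056
```

Emit:
jog_arm(
  rows=[
    [[0,0,0],0,-1],
    [[0,0,0],0,-1],
    [[0,0,0],0,-1],
    [[0,-1,0],0,-1],
    [[0,-1,0],0,-1],
  ],
)

```text
t: 4.7
tool_pos: [0.5042, -0.0672, 0.0855]
ee_rot: [[-1.0, 0.0, -0.0], [0.0, 0.0, -1.0], [-0.0, -1.0, -0.0]]
force: [-0.2, -0.4, -3.6]
gripper_width: 0.0564
```

Emit:
jog_arm(
  rows=[
    [[0,-2,0],0,-1],
    [[0,-2,0],0,-1],
    [[0,-2,0],0,-1],
    [[0.8,0,2],0,-1],
    [[0.8,0,3],0,-1],
  ],
)

```text
t: 5.2
tool_pos: [0.4884, -0.117, 0.1462]
ee_rot: [[-1.0, 0.002, 0.002], [-0.002, -0.0, -1.0], [-0.002, -1.0, 0.0]]
force: [0.3, -0.3, -3.2]
gripper_width: 0.0565
```

Emit:
jog_arm(
  rows=[
    [[0.8,0,4],0,-1],
    [[0.8,0,4],0,-1],
    [[0.8,0,4],0,-1],
    [[0.8,0,4],0,-1],
    [[0.6,0,4],0,-1],
  ],
)

```text
t: 5.7
tool_pos: [0.4495, -0.3189, 0.1456]
ee_rot: [[-1.0, 0.001, -0.0], [0.0, -0.001, -1.0], [-0.001, -1.0, 0.001]]
force: [1.0, 0.1, -2.5]
gripper_width: 0.0568
```

Emit:
jog_arm(
  rows=[
    [[0.6,0,3],0,-1],
    [[0,0,1.5],0,-1],
    [[0,0,0],0,-1],
    [[0,0,0],0,-1],
  ],
)

```text
t: 6.1
tool_pos: [0.4443, -0.3617, 0.1446]
ee_rot: [[-1.0, 0.0, -0.0], [0.0, 0.0, -1.0], [-0.0, -1.0, -0.0]]
force: [-0.8, 0.2, -3.1]
gripper_width: 0.0562
```

```bash
python3 - <<'E'
from h import *
b=snap("side","d_side")[70:250,220:420]
cv2.imwrite("pics/d.png",cv2.resize(b,None,fx=3,fy=3,interpolation=2)[:,:,::-1]);s=status.state();print(s["tool_pos"],s["force"])
E
```

```text
[ 0.44443407 -0.36136588  0.14460243] [-0.43105884  1.26372975 -3.16306073]
```

View pics/d.png

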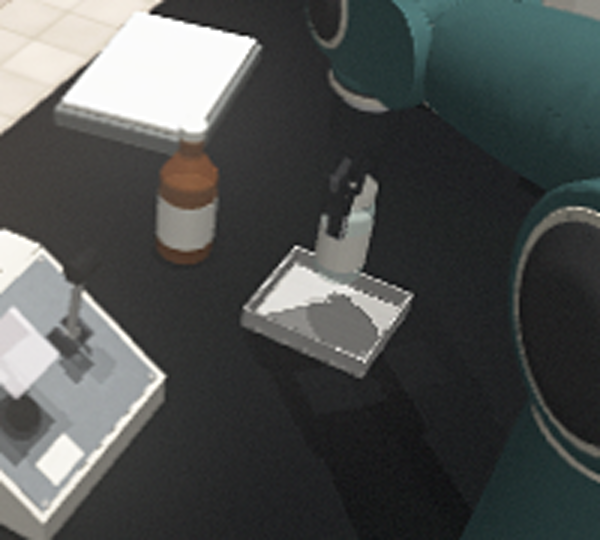

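The jar hangs upright over the tray. Lowering.

Emit:
jog_arm(
  rows=[
    [[0,3,0],0,-1],
    [[0,2.5,0],0,-1],
    [[0,1.5,0],0,-1],
    [[0,0.3,0],0,-1],
    [[0,0.1,0],0,-1],
  ],
)

```text
t: 6.65
tool_pos: [0.4445, -0.3618, 0.0708]
ee_rot: [[-1.0, 0.0, 0.001], [-0.001, -0.0, -1.0], [-0.0, -1.0, 0.0]]
force: [-0.3, 0.3, -3.8]
gripper_width: 0.0564
```

Emit:
jog_arm(
  rows=[
    [[0,0.1,0],0,-1],
    [[0,0,0],0,-1],
  ],
)

```text
t: 6.85
tool_pos: [0.4446, -0.3623, 0.0704]
ee_rot: [[-1.0, 0.001, 0.0], [-0.0, -0.001, -1.0], [-0.001, -1.0, 0.001]]
force: [0.5, 1.8, 2.6]
gripper_width: 0.0564
```

Emit:
jog_arm(
  rows=[
    [[0,0,0],0,0.6],
    [[0,0,0],0,0.9],
    [[0,0,0],0,1],
    [[0,0,0],0,1],
    [[0,0,0],0,1],
  ],
)

```text
t: 7.35
tool_pos: [0.4441, -0.3623, 0.0693]
ee_rot: [[-1.0, 0.0, -0.0], [0.0, -0.0, -1.0], [-0.0, -1.0, 0.0]]
force: [-0.2, -0.6, -0.9]
gripper_width: 0.0854
```

Emit:
jog_arm(
  rows=[
    [[0,-1,0],0,1],
    [[0,-3,0],0,1],
    [[0,-4,0],0,1],
    [[0,-4,0],0,1],
    [[0,-4,0],0,1],
  ],
)

```text
t: 7.85
tool_pos: [0.4439, -0.362, 0.2318]
ee_rot: [[-1.0, 0.0, -0.0], [0.0, -0.0, -1.0], [-0.0, -1.0, 0.0]]
force: [0.8, -0.2, 0.3]
gripper_width: 0.0854
```

Next is the button. The moves only allow a twist about the tool axis, so I'll check whether the reach limit lets the tool tilt, working high above everything.

Emit:
jog_arm(
  rows=[
    [[0,-5,-4],0,-1],
    [[0,-5,-5],0,-1],
    [[0,-5,-5],0,-1],
    [[0,-5,-5],0,-1],
    [[-1,0,-5],0,-1],
  ],
)

```text
t: 8.35
tool_pos: [0.4534, -0.1753, 0.3805]
ee_rot: [[-1.0, 0.007, -0.002], [0.002, -0.003, -1.0], [-0.007, -1.0, 0.003]]
force: [2.1, 0.1, -0.6]
gripper_width: 0.0123
```

Emit:
jog_arm(
  rows=[
    [[-4,0,-5],0,-1],
    [[-4,0,-5],0,-1],
    [[-4,0,-5],0,-1],
    [[-5,0,-1],0,-1],
    [[-5,0,0],0,-1],
  ],
)

```text
t: 8.85
tool_pos: [0.6479, -0.0466, 0.376]
ee_rot: [[-1.0, 0.002, 0.003], [-0.003, -0.0, -1.0], [-0.002, -1.0, 0.0]]
force: [-0.7, 0.5, 1.0]
gripper_width: 0.0002
```

Emit:
jog_arm(
  rows=[
    [[-5,0,0],0,-1],
    [[-5,0,0],0,-1],
    [[-5,0,0],0,-1],
    [[-5,0,0],0,-1],
    [[-5,0,0],0,-1],
  ],
)

```text
t: 9.35
tool_pos: [0.8768, -0.049, 0.3755]
ee_rot: [[-1.0, -0.001, 0.0], [-0.0, 0.0, -1.0], [0.001, -1.0, -0.0]]
force: [0.2, -1.1, 1.2]
gripper_width: 0.0001
```

```bash
python3 -c "
from h import *
s=status.state();print(s['t'],s['joints'],s['tool_pos'],s['ee_rot'])"
```

```text
9.35 [-4.86366702e+00  3.63571759e+01  3.15976342e+01  1.55841102e-03
  1.12082808e+02  8.51306749e+01] [ 0.87683082 -0.04901136  0.37548685] [[-9.99999781e-01 -6.52062727e-04  1.08942983e-04]
 [-1.08995680e-04  8.07801628e-05 -9.99999991e-01]
 [ 6.52053920e-04 -9.99999784e-01 -8.08512172e-05]]
```

Emit:
jog_arm(
  rows=[
    [[-5,0,0],0,-1],
    [[-5,0,0],0,-1],
    [[-5,0,0],0,-1],
    [[-5,0,0],0,-1],
    [[-5,0,0],0,-1],
  ],
)

```text
t: 9.85
tool_pos: [0.9847, -0.0454, 0.3303]
ee_rot: [[-0.998, 0.066, -0.0], [-0.0, -0.003, -1.0], [-0.066, -0.998, 0.003]]
force: [0.2, 0.3, 0.2]
gripper_width: 0.0002
```

```bash
python3 -c "
from h import *
s=status.state();print(s['t'],np.round(s['joints'],2),s['tool_pos'],np.round(s['ee_rot'],3))"
```

```text
9.85 [-4.1500e+00  5.6750e+01  4.2300e+00  1.1000e-01  1.1524e+02  8.5900e+01] [ 0.98474495 -0.04536773  0.33025437] [[-0.998  0.066 -0.   ]
 [-0.    -0.003 -1.   ]
 [-0.066 -0.998  0.003]]
```

It does tilt forward, by 3.8° so far. I'll keep going and see whether it builds up and stays.

Emit:
jog_arm(
  rows=[
    [[-5,0,0],0,-1],
    [[-5,0,0],0,-1],
    [[-5,0,0],0,-1],
    [[-5,0,0],0,-1],
    [[-5,0,0],0,-1],
  ],
)

```text
t: 10.35
tool_pos: [1.0526, -0.0381, 0.2841]
ee_rot: [[-0.977, 0.215, -0.001], [-0.001, -0.009, -1.0], [-0.215, -0.977, 0.009]]
force: [-0.5, 0.0, 0.7]
gripper_width: -0.0004
```

Emit:
jog_arm(
  rows=[
    [[-5,0,0],0,-1],
    [[-5,0,0],0,-1],
    [[-5,0,0],0,-1],
    [[-5,0,0],0,-1],
    [[-5,0,0],0,-1],
  ],
)

```text
t: 10.85
tool_pos: [1.1051, -0.0319, 0.2745]
ee_rot: [[-0.932, 0.362, -0.002], [-0.003, -0.014, -1.0], [-0.362, -0.932, 0.014]]
force: [0.4, -0.3, -0.4]
gripper_width: 0.0002
```

```bash
python3 -c "
from h import *
s=status.state();print(s['t'],np.round(s['joints'],2),s['tool_pos'],np.round(s['ee_rot'],3))"
```

```text
10.85 [-3.06 61.14  4.17  0.32 93.43 87.01] [ 1.10509577 -0.03188394  0.27454451] [[-0.932  0.362 -0.002]
 [-0.003 -0.014 -1.   ]
 [-0.362 -0.932  0.014]]
```

Emit:
jog_arm(
  rows=[
    [[-5,0,0],0,-1],
    [[-5,0,0],0,-1],
    [[-5,0,0],0,-1],
    [[-5,0,0],0,-1],
    [[-5,0,0],0,-1],
  ],
)

```text
t: 11.35
tool_pos: [1.1428, -0.0264, 0.3024]
ee_rot: [[-0.864, 0.503, -0.004], [-0.005, -0.017, -1.0], [-0.503, -0.864, 0.017]]
force: [0.4, -0.3, 0.2]
gripper_width: -0.0
```

Emit:
jog_arm(
  rows=[
    [[-5,0,0],0,-1],
    [[-5,0,0],0,-1],
    [[-5,0,0],0,-1],
  ],
)

```text
t: 11.65
tool_pos: [1.1578, -0.0233, 0.3342]
ee_rot: [[-0.814, 0.581, -0.005], [-0.007, -0.018, -1.0], [-0.581, -0.814, 0.019]]
force: [-0.4, 0.9, -0.1]
gripper_width: -0.0002
```

Tilt is now 35.5° forward. Bringing the tool back, still high.

Emit:
jog_arm(
  rows=[
    [[3.7,-2.9,-0.4],0,-1],
    [[3.7,-2.9,-0.4],0,-1],
    [[3.7,-2.9,-0.4],0,-1],
    [[3.7,-2.9,-0.4],0,-1],
    [[3.7,-2.9,-0.4],0,-1],
  ],
)

```text
t: 12.15
tool_pos: [1.0178, -0.0101, 0.3468]
ee_rot: [[-0.815, 0.58, -0.005], [-0.007, -0.019, -1.0], [-0.58, -0.815, 0.019]]
force: [1.4, 0.4, 2.0]
gripper_width: -0.0
```

Emit:
jog_arm(
  rows=[
    [[3.7,-2.9,-0.4],0,-1],
    [[3.7,-2.9,-0.4],0,-1],
    [[3.7,-2.9,-0.4],0,-1],
    [[3.7,-2.9,-0.4],0,-1],
    [[3.7,-2.9,-0.4],0,-1],
  ],
)

```text
t: 12.65
tool_pos: [0.7825, 0.0114, 0.3583]
ee_rot: [[-0.814, 0.58, -0.005], [-0.007, -0.018, -1.0], [-0.58, -0.814, 0.019]]
force: [-0.2, 0.3, 0.6]
gripper_width: -0.0001
```

Emit:
jog_arm(
  rows=[
    [[3.7,-2.9,-0.4],0,-1],
    [[3.7,-2.9,-0.4],0,-1],
    [[3.7,-2.9,-0.4],0,-1],
    [[0,0,0],0,-1],
  ],
)

```text
t: 13.05
tool_pos: [0.64, 0.0246, 0.3677]
ee_rot: [[-0.812, 0.584, -0.005], [-0.007, -0.018, -1.0], [-0.584, -0.812, 0.019]]
force: [0.3, 0.0, 0.5]
gripper_width: 0.0
```

```bash
cat >> h.py <<'E'
def go(tgt):
    s=status.state();R=np.array(s["ee_rot"]);d=np.array(tgt)-s["tool_pos"]
    print("t",s["t"],"pos",np.round(s["tool_pos"],4),"y-axis",np.round(R[:,1],3),"tool cm",np.round(100*R.T@d,2),"F",np.round(s["force"],1))
E
python3 -c "
from h import *
n=np.array([-.574,0,.819]);b=np.array([.601,.0375,.1057])
go(b+.12*n);go(b)
s=status.state();print(s['joints'],s['ee_rot'])"
```

```text
t 13.05 pos [0.64   0.0246 0.3677] y-axis [ 0.584 -0.018 -0.812] tool cm [18.31  6.97 -1.55] F [0.3 0.  0.5]
t 13.05 pos [0.64   0.0246 0.3677] y-axis [ 0.584 -0.018 -0.812] tool cm [18.46 18.97 -1.76] F [0.3 0.  0.5]
[  0.52233167 -19.53737402  99.12772289  -1.47635868  64.6915404
  90.65159246] [[-0.81178873  0.58393173 -0.00477392]
 [-0.00704575 -0.01796904 -0.99981372]
 [-0.58390873 -0.81160388  0.0187013 ]]
```

Tilt persists. I'm moving to the standoff point in front of the button: down the slope direction first, then in.

Emit:
jog_arm(
  rows=[
    [[4,0,-0.3],0,-1],
    [[4,0,-0.3],0,-1],
    [[4,0,-0.4],0,-1],
    [[4,0,-0.4],0,-1],
    [[2.5,2,-0.2],0,-1],
  ],
)

```text
t: 13.55
tool_pos: [0.5034, 0.0387, 0.2415]
ee_rot: [[-0.813, 0.582, -0.005], [-0.007, -0.018, -1.0], [-0.582, -0.813, 0.019]]
force: [0.4, 0.6, 0.1]
gripper_width: -0.0001
```

Emit:
jog_arm(
  rows=[
    [[0,3,0],0,-1],
    [[0,2,0],0,-1],
    [[0,0,0],0,-1],
  ],
)

```text
t: 13.85
tool_pos: [0.5336, 0.0374, 0.1972]
ee_rot: [[-0.817, 0.577, -0.005], [-0.007, -0.019, -1.0], [-0.577, -0.817, 0.019]]
force: [0.0, -0.1, -0.0]
gripper_width: 0.0001
```

```bash
python3 - <<'E'
from h import *
n=np.array([-.574,0,.819]);b=np.array([.601,.0375,.1057])
go(b+.06*n);go(b)
T=snap("top","e_top");S=snap("side","e_side")
s=status.state();print(proj("side",[s["tool_pos"],b]),proj("top",[s["tool_pos"],b]))
b=cv2.resize(S[110:250,180:320],(560,560),interpolation=2)
cv2.imwrite("pics/e.png",b[:,:,::-1])
E
```

```text
t 13.85 pos [0.5336 0.0374 0.1972] y-axis [ 0.577 -0.019 -0.817] tool cm [-0.26  5.36 -0.1 ] F [ 0.  -0.1 -0. ]
t 13.85 pos [0.5336 0.0374 0.1972] y-axis [ 0.577 -0.019 -0.817] tool cm [-0.24 11.36 -0.22] F [ 0.  -0.1 -0. ]
[[249.52869316 194.69383674]
 [230.34422898 207.70327739]] [[235.51792123 203.67772517]
 [236.61810587 181.48313116]]
```

View pics/e.png

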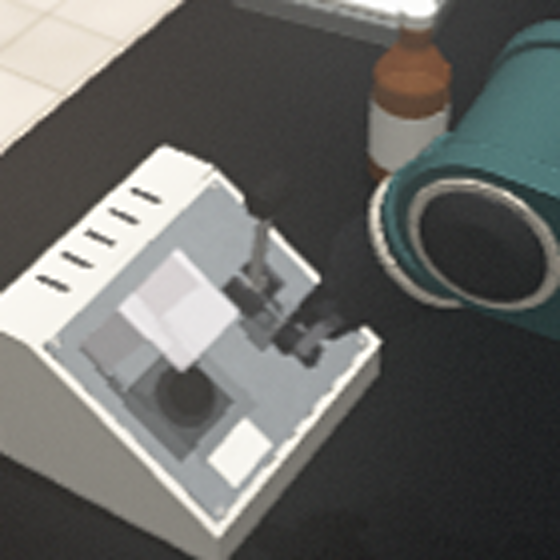

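```bash
python3 - <<'E'
from fit import *
im=cv2.imread("pics/e_side.png");t0=cv2.imread("pics/a_top.png")
def ov(im,n,x0,y0,w,h,k):
    o=cv2.resize(im[y0:y0+h,x0:x0+w],None,fx=k,fy=k,interpolation=2)
    def dr(P,c): cv2.polylines(o,[np.int32((proj(n,T(p,P))+.5-[x0,y0])*k)],True,c,1)
    a=np.linspace(0,2*np.pi,40)
    s=.087
    for hh in(.02,0): dr([panel(s+.017*np.cos(u),.055+.017*np.sin(u),hh) for u in a],(0,255,0))
    dr([panel(s+q,.055+d,.074) for q,d in((.021,-.036),(.021,.036),(.086,.036),(.086,-.036))],(0,0,255))
    dr([panel(0,.12,0),panel(0,-.12,0),panel(.2,-.12,0),panel(.2,.12,0)],(255,0,0))
    return o
A=ov(im,"side",180,130,110,110,4);B=ov(t0,"top",205,120,90,90,4)
o=np.zeros((440,800,3),np.uint8);o[:,:440]=A;o[:360,440:]=B;cv2.imwrite("pics/f.png",o)
E
```

```text
box [ 0.6493 -0.0174 -0.0015] -0.08402670869274032
[[ 0.3604 -0.3537]
 [-0.1603 -0.0814]
 [ 0.7472  0.8466]
 [-0.5725  1.1943]
 [ 0.5816  0.7255]
 [-0.6803 -0.3605]
 [-0.8809 -0.1676]
 [-0.696  -0.7393]
 [ 0.1787 -0.4417]]
```

View pics/f.png

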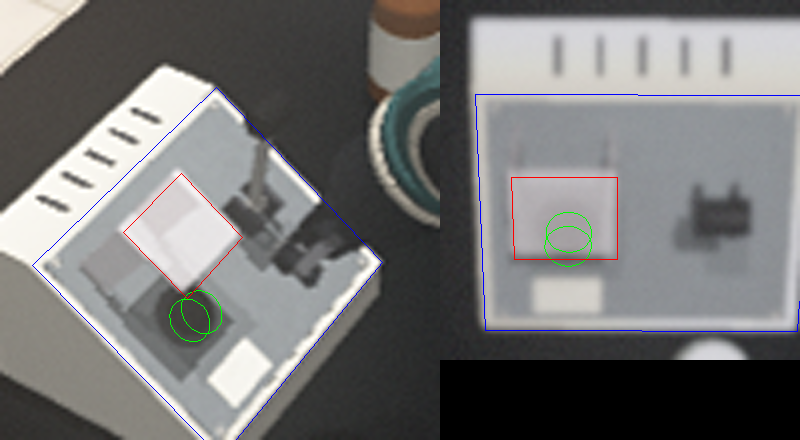

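The visor model fits in both views. The fingertip is at side (249,195) and the button at about (228,208), so I'll go in along the normal.

Emit:
jog_arm(
  rows=[
    [[-0.2,2,-0.2],0,-1],
    [[0,3,0],0,-1],
    [[0,3,0],0,-1],
    [[0,2,0],0,-1],
    [[0,0,0],0,-1],
  ],
)

```text
t: 14.45
tool_pos: [0.5931, 0.0376, 0.1178]
ee_rot: [[-0.817, 0.577, -0.005], [-0.007, -0.019, -1.0], [-0.577, -0.817, 0.019]]
force: [0.3, -0.1, -0.3]
gripper_width: -0.0
```

Emit:
jog_arm(
  rows=[
    [[0,0.3,0],0,-1],
    [[0,0.3,0],0,-1],
    [[0,0.3,0],0,-1],
    [[0,0,0],0,-1],
  ],
)

```text
t: 14.85
tool_pos: [0.5982, 0.0376, 0.1121]
ee_rot: [[-0.815, 0.579, -0.005], [-0.007, -0.018, -1.0], [-0.579, -0.815, 0.019]]
force: [-0.2, 0.4, -0.9]
gripper_width: 0.0
```

```bash
python3 -c "
from h import *
go([.601,.0375,.1057])"
```

```text
t 14.85 pos [0.5982 0.0376 0.1121] y-axis [ 0.579 -0.018 -0.815] tool cm [ 0.14  0.68 -0.  ] F [-0.2  0.4 -0.9]
```

Emit:
jog_arm(
  rows=[
    [[0,0.3,0],0,-1],
    [[0,0.3,0],0,-1],
    [[0,0.1,0],0,-1],
    [[0,0,0],0,-1],
  ],
)

```text
t: 15.25
tool_pos: [0.6022, 0.0374, 0.1056]
ee_rot: [[-0.816, 0.578, -0.005], [-0.007, -0.018, -1.0], [-0.578, -0.816, 0.019]]
force: [-0.5, -0.2, -1.0]
gripper_width: 0.0002
```

Emit:
jog_arm(
  rows=[
    [[0,0.2,0],0,-1],
    [[0,0.2,0],0,-1],
    [[0,0,0],0,-1],
  ],
)

```text
t: 15.55
tool_pos: [0.6046, 0.0373, 0.1024]
ee_rot: [[-0.816, 0.578, -0.005], [-0.007, -0.018, -1.0], [-0.578, -0.815, 0.019]]
force: [0.2, 0.7, -0.1]
gripper_width: 0.0
```

Emit:
jog_arm(
  rows=[
    [[0,0.2,0],0,-1],
    [[0,0,0],0,-1],
  ],
)

```text
t: 15.75
tool_pos: [0.6058, 0.0373, 0.1009]
ee_rot: [[-0.816, 0.579, -0.005], [-0.007, -0.018, -1.0], [-0.579, -0.815, 0.019]]
force: [-1.6, 1.0, 2.2]
gripper_width: 0.0002
```

Emit:
jog_arm(
  rows=[
    [[0,0.2,0],0,-1],
    [[0,0,0],0,-1],
  ],
)

```text
t: 15.95
tool_pos: [0.6069, 0.0373, 0.0993]
ee_rot: [[-0.816, 0.579, -0.005], [-0.007, -0.018, -1.0], [-0.579, -0.815, 0.019]]
force: [-2.8, 1.7, 2.4]
gripper_width: 0.0004
```

Emit:
jog_arm(
  rows=[
    [[0,0.2,0],0,-1],
    [[0,0,0],0,-1],
  ],
)

```text
t: 16.15
tool_pos: [0.6077, 0.0373, 0.0985]
ee_rot: [[-0.816, 0.578, -0.005], [-0.007, -0.018, -1.0], [-0.578, -0.816, 0.019]]
force: [-28.6, 1.5, 20.1]
gripper_width: -0.0001
```

Emit:
jog_arm(
  rows=[
    [[0,-0.2,0],0,-1],
    [[0,-0.2,0],0,-1],
  ],
)

```text
t: 16.35
tool_pos: [0.6056, 0.0374, 0.1011]
ee_rot: [[-0.816, 0.579, -0.005], [-0.007, -0.018, -1.0], [-0.579, -0.815, 0.019]]
force: [-2.7, 1.3, 2.2]
gripper_width: -0.0
```

```bash
python3 - <<'E'
from h import *
S=snap("side","g_side")
r=finder.trace("side","lever_knob");print([(x["position"],x["confidence"]) for x in r])
go([.601,.0375,.1057])
cv2.imwrite("pics/g.png",cv2.resize(S[130:240,180:290],(660,600),interpolation=2)[:,:,::-1])
E
```

```text
[]
t 16.45 pos [0.6056 0.0373 0.1012] y-axis [ 0.579 -0.018 -0.815] tool cm [ 0.12 -0.64 -0.01] F [-3.1  1.1  2. ]
```

View pics/g.png

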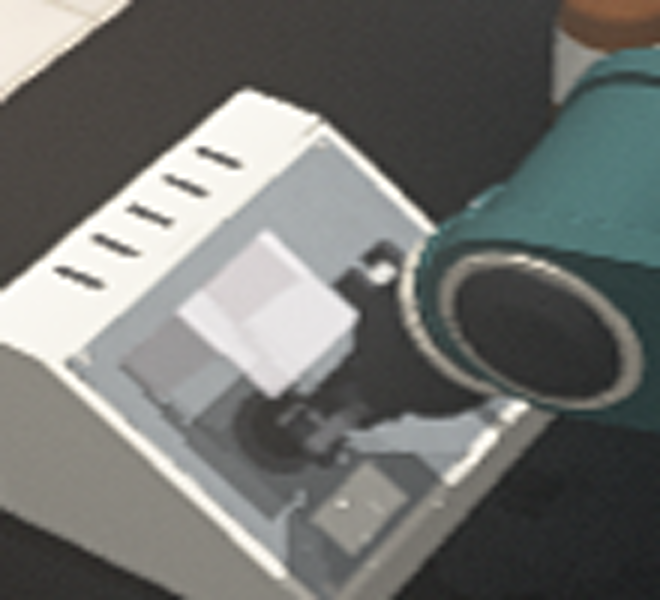

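The lever has dropped: its upright shaft, previously near side (245,165), is gone. Retracting along the normal.

Emit:
jog_arm(
  rows=[
    [[0,-2,0],0,-1],
    [[0,-4,0],0,-1],
    [[0,-4,0],0,-1],
    [[0,-5,0],0,-1],
    [[0,-5,0],0,-1],
  ],
)

```text
t: 16.95
tool_pos: [0.4886, 0.0409, 0.265]
ee_rot: [[-0.816, 0.578, -0.005], [-0.007, -0.019, -1.0], [-0.578, -0.816, 0.019]]
force: [1.4, -0.1, 0.8]
gripper_width: -0.0001
```

Emit:
jog_arm(
  rows=[
    [[2,-5,-3],0,1],
    [[2,-4,-4],0,1],
    [[0,0,-4],0,1],
    [[0,0,0],0,1],
  ],
)

```text
t: 17.35
tool_pos: [0.4278, 0.1438, 0.3027]
ee_rot: [[-0.817, 0.576, 0.002], [-0.013, -0.015, -1.0], [-0.576, -0.817, 0.019]]
force: [0.5, 0.5, 0.7]
gripper_width: 0.058
```

```bash
python3 - <<'E'
from h import *
S=snap("side","h_side");T=snap("top","h_top")
P={}
for n in("side","top"):
  for m in("lever_knob","jar_mid"):
    r=finder.trace(n,m);print(n,m,[(np.round(x["position"],1),round(x["confidence"],2),x["pixels"].sum()) for x in r])
go([.55,-.07,.2])
a=cv2.resize(S[100:260,180:360],(440,390),interpolation=2);b=cv2.resize(T[110:270,200:400],(360,288),interpolation=2)
o=np.zeros((390,800,3),np.uint8);o[:,:440]=a;o[:288,440:]=b;cv2.imwrite("pics/h.png",o[:,:,::-1])
E
```

```text
side lever_knob [(array([258.3, 187.8]), 0.64, np.int64(211))]
side jar_mid [(array([208.2, 331.1]), 0.61, np.int64(1367))]
top lever_knob [(array([275.9, 196.5]), 0.6, np.int64(270))]
top jar_mid [(array([369. , 235.9]), 0.79, np.int64(458))]
t 17.65 pos [0.4291 0.1377 0.3024] y-axis [ 0.575 -0.021 -0.818] tool cm [-3.89 15.78 20.46] F [-0.5  0.3  0.1]
```

View pics/h.png

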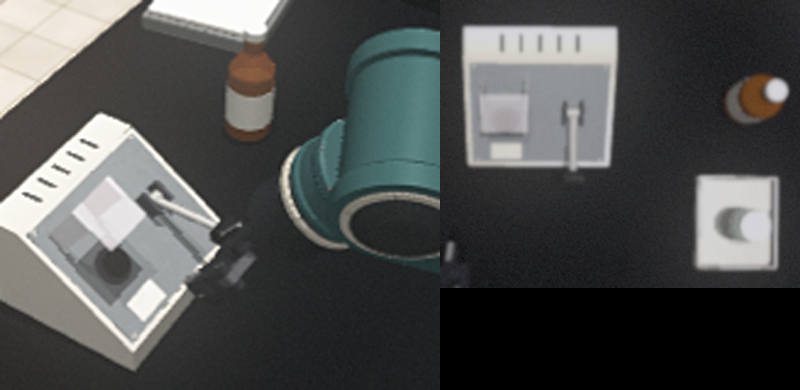

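The picture shows the lever level (knob at top (274,209), side (275,196)) and the jar upright in the tray. Computing the knob grasp.

```bash
python3 - <<'E'
from h import *
k,e=tri((273.9,208.9),(274.9,196.4));print(k,e,onz("top",(273.9,208.9),.093))
print(proj("side",[[.531,-.072,.093]]),proj("top",[[.531,-.072,.093]]))
m=np.array(status.state()["ee_rot"])
y,x=np.nonzero(finder.trace("top","lever_knob")[0]["pixels"]);print(x.min(),x.max(),y.min(),y.max(), [x[y>=v].mean() for v in (203,206)])
g=np.array([.531,-.072,.093])+.019*m[:,1]
go(g-.08*m[:,1]);go(g)
E
```

```text
[ 0.51646165 -0.07410878  0.10464169] 0.010132708195330587 [ 0.52109523 -0.07245084  0.093     ]
[[268.71715415 197.47411961]] [[273.74398684 205.54247851]]
267 279 170 213 [np.float64(272.6470588235294), np.float64(272.6363636363636)]
t 17.7 pos [0.4291 0.1377 0.3025] y-axis [ 0.575 -0.021 -0.818] tool cm [ 3.82 17.34 20.45] F [ 0.  -0.8 -0.5]
t 17.7 pos [0.4291 0.1377 0.3025] y-axis [ 0.575 -0.021 -0.818] tool cm [ 3.82 25.34 20.45] F [ 0.  -0.8 -0.5]
```

Emit:
jog_arm(
  rows=[
    [[0.8,1,4],0,1],
    [[1,1,4],0,1],
    [[1,2,4],0,1],
    [[1,2,4],0,1],
    [[1,3,4.4],0,1],
  ],
)

```text
t: 18.2
tool_pos: [0.4577, -0.0548, 0.2141]
ee_rot: [[-0.824, 0.566, -0.01], [-0.005, -0.025, -1.0], [-0.566, -0.824, 0.024]]
force: [1.3, 1.7, 0.3]
gripper_width: 0.0853
```

Emit:
jog_arm(
  rows=[
    [[0,0,0],0,1],
    [[0,0,0],0,1],
  ],
)

```text
t: 18.4
tool_pos: [0.4574, -0.0544, 0.2131]
ee_rot: [[-0.826, 0.563, -0.013], [-0.002, -0.026, -1.0], [-0.563, -0.826, 0.023]]
force: [-0.3, -0.4, 0.8]
gripper_width: 0.0853
```

```bash
python3 - <<'E'
from h import *
S=snap("side","i_side");T=snap("top","i_top")
r=finder.trace("side","lever_knob")
for x in r: y,c=np.nonzero(x["pixels"]);print(x["position"],x["confidence"],c.min(),c.max(),y.min(),y.max())
go([.530,-.073,.0815])
cv2.imwrite("pics/i.png",cv2.resize(S[160:230,230:320],(770,600),interpolation=2)[:,:,::-1])
E
```

```text
[265.3, 189.8] 0.55 243 277 179 200
t 18.55 pos [ 0.458  -0.0513  0.2146] y-axis [ 0.565 -0.023 -0.825] tool cm [ 1.6  15.1   1.82] F [-0.4 -0.4  0.6]
```

View pics/i.png

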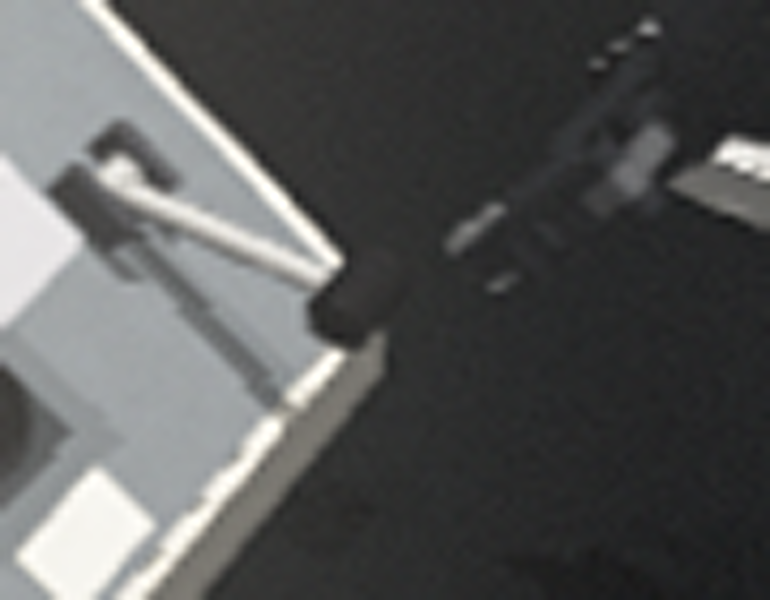

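The knob is clear now at about side (271.7,194.7), with the lever pivot near (243,181).

```bash
python3 - <<'E'
from h import *
k,e=tri((273.4,208.7),(271.5,194.5));print(k,e)
print("hinge",tri((273.9,171.5),(243,181)))
print(onz("side",(271.5,194.5),.093),onz("side",(271.5,194.5),.100))
R=np.array(status.state()["ee_rot"]);g=np.array([.522,-.0725,.099])+.019*R[:,1];print(g);go(g)
E
```

```text
[ 0.52115291 -0.06988306  0.11383491] 0.0005768474840780502
hinge (array([ 0.62854132, -0.07213818,  0.11346363]), np.float64(0.0030177040933194134))
[ 0.5301504  -0.08786232  0.093     ] [ 0.52704293 -0.08186916  0.1       ]
[ 0.53273341 -0.07292917  0.08332806]
t 18.55 pos [ 0.458  -0.0513  0.2146] y-axis [ 0.565 -0.023 -0.825] tool cm [ 1.27 15.1   1.81] F [-0.4 -0.4  0.6]
```

Emit:
jog_arm(
  rows=[
    [[0.3,1,1.7],0,1],
    [[0,4,0],0,1],
    [[0,4,0],0,1],
    [[0,2,0],0,1],
    [[0,0,0],0,1],
  ],
)

```text
t: 19.05
tool_pos: [0.5173, -0.0696, 0.119]
ee_rot: [[-0.828, 0.561, -0.004], [-0.009, -0.02, -1.0], [-0.561, -0.828, 0.022]]
force: [0.1, -0.5, 0.4]
gripper_width: 0.0854
```

```bash
python3 - <<'E'
from h import *
R=np.array(status.state()["ee_rot"]);go(np.array([.522,-.0715,.1135])+.019*R[:,1]);print(R)
E
```

```text
t 19.05 pos [ 0.5173 -0.0696  0.119 ] y-axis [ 0.561 -0.02  -0.828] tool cm [-0.08  2.62  0.18] F [ 0.1 -0.5  0.4]
[[-0.82802842  0.56067481 -0.00356226]
 [-0.00945112 -0.02030975 -0.99974906]
 [-0.56060647 -0.82778697  0.02211606]]
```

Emit:
jog_arm(
  rows=[
    [[-0.1,1.3,0.2],0,1],
    [[0,1.3,0],0,1],
    [[0,0,0],0,-1],
    [[0,0,0],0,-1],
    [[0,0,0],0,-1],
  ],
  newtons=30,
)

```text
t: 19.55
tool_pos: [0.5328, -0.0738, 0.1021]
ee_rot: [[-0.825, 0.565, -0.006], [-0.008, -0.023, -1.0], [-0.565, -0.825, 0.024]]
force: [-0.1, -0.3, -0.2]
gripper_width: 0.0438
```

Emit:
jog_arm(
  rows=[
    [[0,0,0],0,-1],
    [[0,0,0],0,-1],
    [[0,0,0],0,-1],
    [[0,0,0],0,-1],
  ],
)

```text
t: 19.95
tool_pos: [0.5326, -0.0709, 0.1022]
ee_rot: [[-0.826, 0.564, -0.004], [-0.006, -0.016, -1.0], [-0.564, -0.825, 0.017]]
force: [-18.1, 39.2, 17.1]
gripper_width: 0.0336
```

Emit:
jog_arm(
  rows=[
    [[0,-0.1,-0.2],0,-1],
    [[0,0,0],0,-1],
  ],
)

```text
t: 20.15
tool_pos: [0.5324, -0.0704, 0.1026]
ee_rot: [[-0.825, 0.565, -0.006], [-0.006, -0.02, -1.0], [-0.565, -0.825, 0.02]]
force: [7.5, 17.5, -1.6]
gripper_width: 0.0336
```

Emit:
jog_arm(
  rows=[
    [[0,0,-0.1],0,-1],
    [[-1.2,-1.4,0],0,-1],
    [[-1.4,-1.2,0],0,-1],
    [[-1.6,-0.9,0],0,-1],
    [[0,0,0],0,-1],
  ],
)

```text
t: 20.65
tool_pos: [0.5481, -0.07, 0.1571]
ee_rot: [[-0.824, 0.566, -0.007], [-0.008, -0.023, -1.0], [-0.566, -0.824, 0.023]]
force: [-15.5, 1.0, 8.5]
gripper_width: 0.0337
```

```bash
python3 - <<'E'
from h import *
s=status.state();R=np.array(s["ee_rot"]);k=s["tool_pos"]-.019*R[:,1];d=k-np.array([.6285,-.071,.1135]);print(k,np.degrees(np.arctan2(d[2],-d[0])),np.hypot(d[0],d[2]),R.T@s["force"]);go([.5324+.0141,-.0704,.1026+.0525])
E
```

```text
[ 0.53736158 -0.06953782  0.17278718] 33.04472722870729 0.10872525320375062 [  7.90231725 -15.80145282  -0.66086861]
t 20.65 pos [ 0.5481 -0.07    0.1571] y-axis [ 0.566 -0.023 -0.824] tool cm [0.25 0.08 0.04] F [-15.5   1.    8.5]
```

Emit:
jog_arm(
  rows=[
    [[-1.6,-0.7,0],0,-1],
    [[-1.8,-0.4,0],0,-1],
    [[-1.8,0,0],0,-1],
    [[0,0,0],0,-1],
  ],
)

```text
t: 21.05
tool_pos: [0.5849, -0.0699, 0.1939]
ee_rot: [[-0.825, 0.565, -0.007], [-0.008, -0.024, -1.0], [-0.565, -0.825, 0.024]]
force: [-7.7, -4.1, 8.5]
gripper_width: 0.0333
```

```bash
python3 - <<'E'
from h import *
s=status.state();R=np.array(s["ee_rot"]);k=s["tool_pos"]-.019*R[:,1];d=k-np.array([.6285,-.071,.1135]);print(k,np.degrees(np.arctan2(d[2],-d[0])),np.hypot(d[0],d[2]),R.T@s["force"]);go([.5324+.0525,-.0704,.1026+.0909])
E
```

```text
[ 0.57415331 -0.0694631   0.20958113] 60.50605011773155 0.11038634734973418 [  1.60919585 -11.21782863   4.35341123]
t 21.05 pos [ 0.5849 -0.0699  0.1939] y-axis [ 0.565 -0.024 -0.825] tool cm [0.02 0.04 0.05] F [-7.7 -4.1  8.5]
```

Tracking well. Three more steps to the top stop.

Emit:
jog_arm(
  rows=[
    [[-1.8,0.2,0],0,-1],
    [[-1.7,0.6,0],0,-1],
    [[0,0,0],0,-1],
  ],
)

```text
t: 21.35
tool_pos: [0.6183, -0.07, 0.2067]
ee_rot: [[-0.825, 0.564, -0.007], [-0.008, -0.024, -1.0], [-0.564, -0.825, 0.024]]
force: [-5.6, -6.3, 5.3]
gripper_width: 0.0329
```

Emit:
jog_arm(
  rows=[
    [[-0.8,0.45,0],0,-1],
    [[-0.8,0.45,0],0,-1],
    [[0,0,0],0,-1],
  ],
)

```text
t: 21.65
tool_pos: [0.6364, -0.0701, 0.2086]
ee_rot: [[-0.825, 0.565, -0.008], [-0.008, -0.024, -1.0], [-0.565, -0.824, 0.025]]
force: [-1.6, -6.8, 5.0]
gripper_width: 0.0334
```

```bash
python3 - <<'E'
from h import *
s=status.state();R=np.array(s["ee_rot"]);k=s["tool_pos"]-.019*R[:,1];d=k-np.array([.6285,-.071,.1135]);print(k,np.degrees(np.arctan2(d[2],-d[0])),np.hypot(d[0],d[2]),R.T@s["force"]);go([.5324+.105,-.0704,.1026+.105])
E
```

```text
[ 0.62561378 -0.06968337  0.22428211] 88.5076020749279 0.11081969819603589 [-1.46250999 -4.8807212   6.90668589]
t 21.65 pos [ 0.6364 -0.0701  0.2086] y-axis [ 0.565 -0.024 -0.824] tool cm [-0.03  0.14  0.02] F [-1.6 -6.8  5. ]
```

Emit:
jog_arm(
  rows=[
    [[-0.25,0.17,0],0,-1],
    [[0,0,0],0,-1],
  ],
)

```text
t: 21.85
tool_pos: [0.6389, -0.0702, 0.2087]
ee_rot: [[-0.825, 0.566, -0.008], [-0.008, -0.025, -1.0], [-0.566, -0.824, 0.025]]
force: [-5.0, -5.6, 5.7]
gripper_width: 0.0335
```

Emit:
jog_arm(
  rows=[
    [[-0.25,0.2,0],0,-1],
    [[0,0,0],0,-1],
  ],
)

```text
t: 22.05
tool_pos: [0.6422, -0.0702, 0.2086]
ee_rot: [[-0.824, 0.566, -0.008], [-0.008, -0.025, -1.0], [-0.566, -0.824, 0.025]]
force: [-3.5, -5.3, 6.1]
gripper_width: 0.0334
```

Emit:
jog_arm(
  rows=[
    [[-0.25,0.2,0],0,-1],
    [[0,0,0],0,-1],
  ],
)

```text
t: 22.25
tool_pos: [0.6454, -0.0702, 0.2085]
ee_rot: [[-0.824, 0.566, -0.008], [-0.008, -0.025, -1.0], [-0.566, -0.824, 0.025]]
force: [-2.8, -5.0, 6.7]
gripper_width: 0.0331
```

Emit:
jog_arm(
  rows=[
    [[-0.2,0.15,0],0,-1],
    [[0,0,0],0,-1],
  ],
)

```text
t: 22.45
tool_pos: [0.6479, -0.0703, 0.2084]
ee_rot: [[-0.824, 0.566, -0.008], [-0.008, -0.025, -1.0], [-0.566, -0.824, 0.025]]
force: [-3.9, -5.4, 6.6]
gripper_width: 0.0331
```

Emit:
jog_arm(
  rows=[
    [[-0.25,0.15,0],0,-1],
    [[0,0,0],0,-1],
  ],
)

```text
t: 22.65
tool_pos: [0.6506, -0.0703, 0.2082]
ee_rot: [[-0.825, 0.565, -0.008], [-0.008, -0.024, -1.0], [-0.565, -0.824, 0.024]]
force: [-2.5, -5.0, 4.2]
gripper_width: 0.0334
```

Emit:
jog_arm(
  rows=[
    [[-0.2,0.15,0],0,-1],
    [[0,0,0],0,-1],
  ],
)

```text
t: 22.85
tool_pos: [0.653, -0.0703, 0.208]
ee_rot: [[-0.825, 0.565, -0.008], [-0.008, -0.024, -1.0], [-0.565, -0.825, 0.024]]
force: [-3.5, -5.4, 4.9]
gripper_width: 0.0331
```

```bash
python3 - <<'E'
from h import *
S=snap("side","j_side")
r=finder.trace("side","lever_knob");print([(x["position"],x["confidence"]) for x in r])
for h in ([.6285,-.071,.1135],[.6357,-.071,.1135]): print(proj("side",[h,np.add(h,[0,0,.105])]))
cv2.imwrite("pics/j.png",cv2.resize(S[130:210,200:300],(750,600),interpolation=2)[:,:,::-1])
E
```

```text
[]
[[242.34150899 181.17102496]
 [242.15961756 156.02944792]]
[[240.44316161 180.31566477]
 [240.14588949 155.17748018]]
```

View pics/j.png

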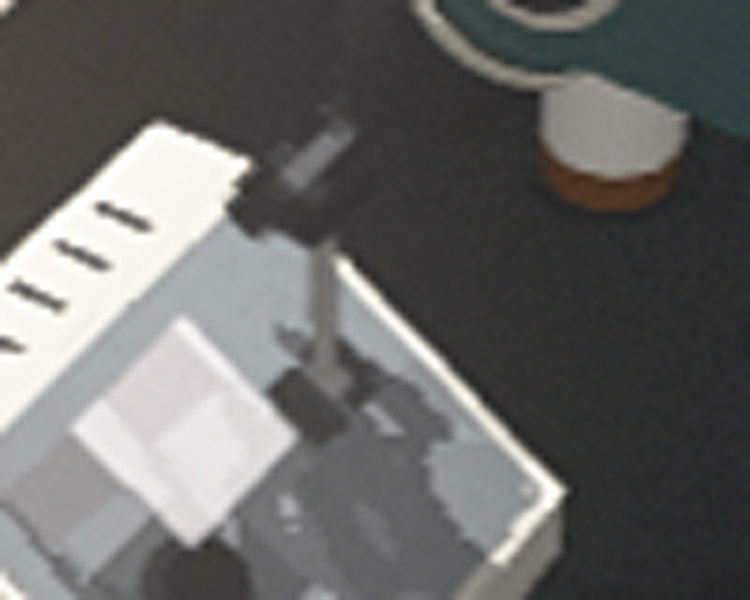

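The shaft is nearly vertical, but no stop force has shown yet. I'll continue in small steps until the stop is felt.

Emit:
jog_arm(
  rows=[
    [[-0.25,0.2,0],0,-1],
    [[0,0,0],0,-1],
  ],
)

```text
t: 23.15
tool_pos: [0.6555, -0.0704, 0.2075]
ee_rot: [[-0.826, 0.564, -0.007], [-0.008, -0.024, -1.0], [-0.564, -0.826, 0.025]]
force: [-18.3, -4.7, 8.5]
gripper_width: 0.0337
```

Emit:
jog_arm(
  rows=[
    [[-0.2,0.15,0],0,-1],
    [[0,0,0],0,-1],
  ],
)

```text
t: 23.35
tool_pos: [0.6576, -0.0704, 0.2071]
ee_rot: [[-0.827, 0.563, -0.007], [-0.008, -0.024, -1.0], [-0.563, -0.826, 0.025]]
force: [-23.8, -4.3, 10.1]
gripper_width: 0.0333
```

Emit:
jog_arm(
  rows=[
    [[-0.2,0.15,0],0,-1],
    [[0,0,0],0,-1],
  ],
)

```text
t: 23.55
tool_pos: [0.6603, -0.0703, 0.2069]
ee_rot: [[-0.826, 0.563, -0.007], [-0.008, -0.024, -1.0], [-0.563, -0.826, 0.024]]
force: [-19.3, -4.1, 7.8]
gripper_width: 0.0326
```

The stop is reached: the force jumped to about 20 N, then the pads slipped. Easing back, opening and retracting.

Emit:
jog_arm(
  rows=[
    [[0.3,-0.2,0],0,-1],
    [[0,0,0],0,-1],
    [[0,0,0],0,1],
    [[0,0,0],0,1],
    [[0,0,0],0,1],
  ],
)

```text
t: 24.05
tool_pos: [0.6574, -0.0696, 0.2061]
ee_rot: [[-0.826, 0.564, -0.007], [-0.007, -0.023, -1.0], [-0.564, -0.826, 0.023]]
force: [0.2, 0.2, -0.6]
gripper_width: 0.0747
```

Emit:
jog_arm(
  rows=[
    [[0,0,0],0,1],
    [[0,-2,0],0,1],
    [[0,-3,0],0,1],
    [[0,-4,0],0,1],
    [[0,-5,0],0,1],
  ],
)

```text
t: 24.55
tool_pos: [0.5775, -0.0662, 0.321]
ee_rot: [[-0.827, 0.562, -0.007], [-0.007, -0.022, -1.0], [-0.562, -0.827, 0.023]]
force: [-0.3, -0.1, -0.3]
gripper_width: 0.0854
```

Emit:
jog_arm(
  rows=[
    [[4,-3,0],0,1],
    [[4,-3,0],0,1],
    [[4,-3,0],0,1],
    [[0,0,0],0,1],
    [[0,0,0],0,1],
  ],
)

```text
t: 25.05
tool_pos: [0.4324, -0.0663, 0.3289]
ee_rot: [[-0.827, 0.562, -0.008], [-0.006, -0.023, -1.0], [-0.562, -0.827, 0.023]]
force: [-0.7, -0.3, 0.4]
gripper_width: 0.0853
```

```bash
python3 - <<'E'
from h import *
S=snap("side","k_side");T=snap("top","k_top");s=status.state();print(s["t"],s["tool_pos"],s["force"],s["gripper_width"])
for m in("rack_mid","tall_bottle_mid","carton_mid","jar_mid","lever_knob"):
  for n in("top","side"):
    r=finder.trace(n,m);print(m,n,[(np.round(x["position"],1),round(x["confidence"],2)) for x in r[:2]])
a=cv2.resize(S[80:260,170:350],(440,440),interpolation=2);b=cv2.resize(T[110:270,200:400],(360,288),interpolation=2)
o=np.zeros((440,800,3),np.uint8);o[:,:440]=a;o[:288,440:]=b;cv2.imwrite("pics/k.png",o[:,:,::-1])
E
```

```text
25.15 [ 0.43252045 -0.06586822  0.33001054] [-0.63103007  0.16420358 -0.53617707] 0.0849934198580335
rack_mid top [(array([134.1, 227.6]), 0.56)]
rack_mid side [(array([208.1, 332.3]), 0.81)]
tall_bottle_mid top [(array([374. , 165.1]), 0.89), (array([131.6, 228.9]), 0.48)]
tall_bottle_mid side [(array([282.8, 135.5]), 0.92)]
carton_mid top [(array([130.2, 156.8]), 0.91)]
carton_mid side [(array([140.7, 281.2]), 0.76)]
jar_mid top [(array([368.8, 236.7]), 0.6)]
jar_mid side [(array([331.7, 162.7]), 0.63)]
lever_knob top [(array([276.8, 170.7]), 0.4)]
lever_knob side [(array([247.8, 160.2]), 0.68)]
```

View pics/k.png

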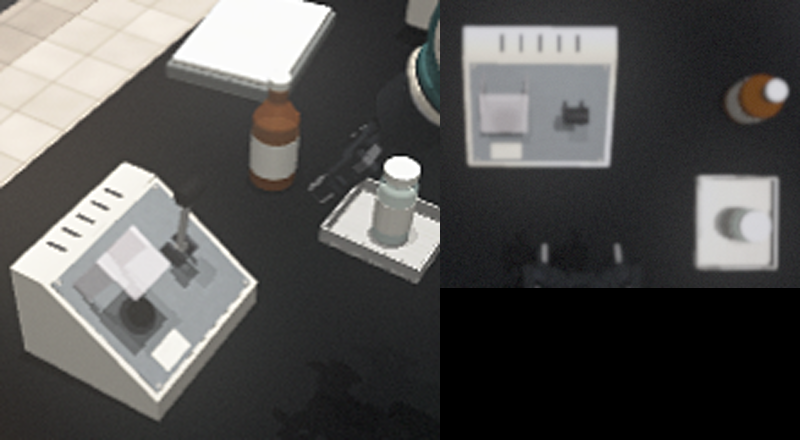

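The lever stands up by itself on its catch, the jar is upright in the tray, and the other things are in place. Handing in.

```bash
python3 -c "
from cell import arm
print(arm.close_job())"
```

```text
the job is handed in; nothing more can be done
None
```

The job is handed in at about 25 s of the 72 s allowed. The jar stands upright in the spill tray, the button press dropped the lever, and the lever is back up on its catch.

- **Jar:** I gripped it at the sides, lowered it until I felt the tray floor, and released it.
- **Tool tilt:** The moves only allow a twist about the tool axis. I got the 35° tilt by pushing past the arm's reach limit, which leans the tool forward. The tilt held when the arm came back.
- **Button:** I pressed it along the panel's normal, and a picture showed the lever had dropped.
- **Lever:** I pinched the knob and followed its arc up to the upper stop, then opened the gripper and retracted.

**Last checks:** In the final pictures the lever stands up by itself, about 1 s after I let go. The gripper is clear, with the force reading near zero. The bottle, rack and carton were found within about 3 pixels of where they started, which is about as well as the finder repeats.

**What disagreed:**
- At the end of the button press the force jumped to about 35 N. This may have been the button bottoming out or the gripper body touching the visor; I backed off at once.
- When I first closed on the knob the wrist read about 46 N, mostly a sideways pull of 39 N, because the grip was off-centre. I eased it by shifting the tool.
- The pads slipped a few millimetres on the knob at the upper stop.
- My first estimate of the lever hinge height was about 2 cm low, and I corrected it before grasping the knob.

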